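Tidy the registration desk into its holders

ROBOT

A 7-joint arm with a two-finger parallel gripper is mounted at the origin on the work surface. World frame = base frame: x ahead of the robot, y to its left, z up, the work surface at z = 0. Lengths are in m, angles in rad, forces in N, time in s.
With the tool pointing down it reaches from about 0.425 to 0.925 m from the base axis. Payload 6.8 kg.
Tool frame: the origin (TCP) lies midway between the tips of the shut fingers; the grasp point (between the pads) lies 19 mm behind it; z points along the fingers, y is the line along which they close (so a half turn about z gives the same grasp; the last joint's range is limited). The gripper opens to 85 mm and grips with 20 to 120 N. Pads are 22 mm wide; open, the fingers measure 114 mm over their backs; the gripper's body (76 mm by 85 mm) begins 54 mm behind the grasp point. The pads swing forward as they close: fully open they stand 13 mm farther back than shut.
Start: joints at [1.075, 0.477, 0.022, 1.555, -0.011, 1.109, -0.083], TCP at [0.255, -0.625, 0.231] pointing down, gripper open.
Joint ranges: [-2.96, 2.96], [-0.34, 2.1], [-1.41, 1.46], [0.24, 2.44], [-1.37, 4.51], [0.17, 1.92], [-2.96, 2.96]. Speed limits (rad/s): [2.39, 2.39, 3.14, 3.14, 3.14, 3.14, 3.14].

INTERFACE

Orientations are given as a rotation vector (axis times angle).
In Python, from bench import r gives the robot as it stands. The module is installed in compiled form; this text tells all that it offers.
- The arm moves only by the tool apply_moves, never from a script. Its argument "rows" is a list of rows, each a list of 6 numbers: the shift along the tool's x, y, z scaled (see below), then the turn, a rotation vector about the tool's x, y, z scaled (see below). A call has 1 to 5 rows; each row is the pose to reach, as a shift and turn from the pose commanded when the call began, along the tool's axes at that moment; what a row does not reach only later rows make up. The controller multiplies each number of a shift by 0.25 m and each number of a turn by 90 degrees. A row lasts 1/8 s, in which the tool goes at most 62.5 mm and 10.7 degrees, less where a joint would pass 70% of its speed; a pose out of reach is approached as far as the arm can. A call with a number of a shift or a turn outside -1 to 1 is refused whole. A call with a gripper value outside its range is refused whole. "claw" is the opening, from 0 (shut) to 1 (fully open), set as the call begins (left out, the last holds). The fingers move at their own pace and stop on an object; "newtons" is the grip in N (left out, the last holds). Time passes only in rows, so rows that repeat a pose let the fingers close. It gives the time, the measured TCP pose, the force, the opening and the grip force at its end, in the units of the state.
- r.get_obs(): the state, without advancing time (a new reading comes with each control period).
- r.grab_frame(name): name is "side" or "top"; returns a dict with "pixels" (400x640x3 uint8, red, green, blue), "intrinsics" (3x3 intrinsics, pixels), "dist" ([k1, k2, p1, p2, k3] as OpenCV has them; the pictures are not rectified), "eye" and "attitude" of the camera in the world. Camera axes: x right, y up, looking along -z (the intrinsics and any distortion apply to the point x, -y, -z); pixel columns grow to the right and rows downward; lengths in m; the calibration is good to about 2 mm. A picture is of the moment at which its call begins. There is no depth.
- r.hand_in(): hands the job in; it is judged then, once.
Trained networks look in a picture, given as the dict that the camera call returned (one of the last four; its "shot" number tells which), for a name from the list of things; names that differ only in an ending like _2 or _b are one class to them, and where a whole thing is asked for, a point or a joint stands for the part that bears it (a point fixed in the world has none). Each returns a list of dicts, best first, with "conf" (0 to 1); they miss things now and then, are a little off and sometimes report something else, mostly with a low value. They report only what shows in the picture. A call takes as long as a camera call. They do not tell look-alikes from the thing itself.
- r.search_frame(picture, thing): "rect" ([left, top, width, height] in pixels, round what is visible of it).
- r.outline_of(picture, thing): "pixels" (400x640 bool, what is visible of it) and "rect" ([left, top, width, height] in pixels, round what is visible of it).
- r.landmark_of(picture, thing): "point" ([column, row] in pixels: a listed point, or the origin of a listed thing).
The state is a dict: "clock": time; "joints": joint angles; "qvel": joint speeds; "tau": joint torques, N m; "tcp_pos": TCP position; "orientation": TCP orientation; "contact_force": force on the tool from outside, world axes, zero at the start; "moment": the same for the moment, N m; "grip_width": finger opening in m; "gripper_force": force on a finger pad.
Only numpy, scipy, OpenCV 4.12 (cv2) and the standard library are available. Lean on these libraries where they do the work, as an engineer would, in place of code of your own. Each camera call takes 0.05 s, during which the arm holds its last target. There are 200 camera calls.

TASK

Tidy the registration desk: lay the stapler upright in the long narrow tray and the stamp-pad tin, lid up, in the broad tray, stand the rubber stamp on its foot in the round cup, and slip both rolls of tape flat over the spindle, the large roll at the bottom and the small roll on top of it. Everything must end released, at rest and fully down in its holder. Do not shift the spectacle case or the mug.

Things in the scene. Friction and masses are not known exactly. Their poses are not given: they have to be found in the camera images.
- stapler_mid (a point): Office stapler, black top arm over a steel base, loose, standing on its base; 105 mm long (its x), 32 mm wide (its y), 42 mm high. The point is its centre, 21 mm above its underside; its z is up. The top arm, 20 to 42 mm above the underside, is what fingers grip across the width. It may lie in its tray either way round.
- tin_mid (a point): Closed stamp-pad tin, a flat plain steel box, loose; 90 mm long (its x), 58 mm wide (its y), 22 mm high. The point is its centre, 11 mm above its underside; z is up (lid up). It may lie in its tray either way round.
- stamp_mid (a point): Rubber stamp of turned wood, loose, standing on its round foot: foot 44 mm across and 18 mm high, thin neck, round knob 28 mm across from 44 to 70 mm above the foot's underside; 70 mm high in all. The point is its centre on the axis, 35 mm above the underside; z is up.
- roll_big_mid (a point): Large roll of brown parcel tape, a ring lying flat, loose: 62 mm outside, hole 26 mm, 24 mm high. The point is the centre of the ring, 12 mm above its underside; z is its axis.
- roll_small_mid (a point): Small roll of white paper tape, a ring lying flat, loose: 46 mm outside, hole 26 mm, 14 mm high. The point is the centre of the ring, 7 mm above its underside; z is its axis.
- long_tray_floor (a point): Long narrow grey tray for the stapler, fixed: inside 121 mm (its x) by 48 mm (its y), walls 3 mm thick, floor 3 mm thick, rim 6 mm above the floor (9 mm above the desk). The point is the centre of the inner floor; z is up.
- broad_tray_floor (a point): Broad grey tray for the tin, fixed: inside 106 mm (its x) by 74 mm (its y), walls 3 mm thick, floor 3 mm thick, rim 6 mm above the floor (9 mm above the desk). The point is the centre of the inner floor; z is up.
- cup_floor (a point): Shallow round grey cup for the stamp, fixed: inside 60 mm across, wall 4 mm, floor 3 mm thick, rim 9 mm above the floor (12 mm above the desk). The point is the centre of the inner floor; z is up.
- spindle_seat (a point): Tape spindle, fixed: round grey base 84 mm across and 6 mm high with an upright post 10 mm thick in its middle, 48 mm tall above the base (its tip 54 mm above the desk). The point is where the post meets the top of the base; z is up along the post.
- case_mid (a point): Black spectacle case lying beyond the things, loose, 58 x 155 x 36 mm; a bystander, not to be moved. The point is its centre, 18 mm above the desk.
- mug_mid (a point): White mug, loose, 72 mm across and 70 mm high, beyond the things at the robot's right; a bystander, not to be moved. The point is its centre, 35 mm above the desk.
Not all that is in view belongs to the job. Of the things that look like the part that bears stamp_mid, the largest one is meant. What is shaped like the part that bears roll_big_mid but blue or red is not meant.

How it is judged:
By the outcome, as a careful person would: the job done as asked, in the order asked, and still so for the second after the job is handed in, with the robot touching nothing.
It also fails if it takes over 144 s, if anything falls off the work surface, if the arm or the gripper's body presses on something with over 40 N, if the wrist force passes 120 N, or if a joint passes its speed limit or range.

## Working session

There is one attempt and no reset: what is moved stays moved. The work goes in short steps, Python scripts to look and compute and a tool call to move; the robot and the scene stay as the last step left them, time stands still between calls to the robot, and variables do not carry over. Pictures are saved under pics/ and viewed, at most 14 in all, crops included, and the job is handed in when it is done.

Besides the shell and the picture viewer there is one more tool, called after "Call:" by a JSON object that holds its "name" and its "arguments", one argument or row to a line. apply_moves: Moves the arm, as the interface text tells. Its arguments: {"type":"object","properties":{"rows":{"type":"array","items":{"type":"array","items":{"type":"number"}}},"claw":{"type":"number"},"newtons":{"type":"number"}},"required":["rows"]}

```bash
mkdir -p pics; cat > h.py <<'E'
import numpy as np, cv2
from bench import r
from scipy.spatial.transform import Rotation as R
def att(f):
    a=np.array(f["attitude"],float)
    return a if a.shape==(3,3) else (R.from_rotvec(a).as_matrix() if a.size==3 else R.from_quat(a).as_matrix())
def ray(f,px):
    p=cv2.undistortPoints(np.array([[px]],float),np.array(f["intrinsics"]),np.array(f["dist"]))[0,0]
    return np.array(f["eye"]),att(f)@np.array([p[0],-p[1],-1])
def onz(f,px,z):
    e,d=ray(f,px); return e+d*(z-e[2])/d[2]
def proj(f,P):
    c=(np.atleast_2d(P)-np.array(f["eye"]))@att(f); c=c*[1,-1,-1]
    return cv2.projectPoints(c,np.zeros(3),np.zeros(3),np.array(f["intrinsics"]),np.array(f["dist"]))[0][:,0]
def save(f,n): cv2.imwrite("pics/"+n,f["pixels"][:,:,::-1])
E
python3 - <<'E'
from h import *
o=r.get_obs(); print({k:np.round(v,3) for k,v in o.items()})
for n in("top","side"):
    f=r.grab_frame(n); save(f,n+"0.png"); print(n,f["eye"],f["attitude"])
    for t,z in dict(stapler_mid=.021,tin_mid=.011,stamp_mid=.035,roll_big_mid=.012,roll_small_mid=.007,long_tray_floor=.003,broad_tray_floor=.003,cup_floor=.003,spindle_seat=.006,case_mid=.018,mug_mid=.035).items():
        print(t,[(round(q["conf"],2),np.round(q["point"]).tolist(),np.round(onz(f,q["point"],z)[:2],3).tolist()) for q in r.landmark_of(f,t)])
E
```

```text
{'clock': np.float64(0.0), 'joints': array([ 1.075,  0.478,  0.022,  1.556, -0.011,  1.109, -0.083]), 'qvel': array([-0.001, -0.001,  0.001, -0.001,  0.   , -0.   ,  0.001]), 'tau': array([-0.0000e+00, -5.9645e+01,  1.6080e+00, -2.8119e+01,  1.2000e-02,
        9.0000e-03,  0.0000e+00]), 'tcp_pos': array([ 0.255, -0.624,  0.23 ]), 'orientation': array([-3.081e+00, -6.050e-01,  1.000e-03]), 'contact_force': array([-0.389,  0.913, -0.174]), 'moment': array([-0.049,  0.061, -0.007]), 'gripper_force': np.float64(0.0), 'grip_width': np.float64(0.085)}
top [ 0.33407138 -0.02438773  1.36419569] [ 0.14295443 -0.1323116  -1.56536793]
stapler_mid [(0.94, [305.0, 172.0], [0.65, 0.01])]
tin_mid [(0.67, [334.0, 237.0], [0.453, -0.077]), (0.61, [221.0, 254.0], [0.399, 0.263])]
stamp_mid [(0.66, [356.0, 172.0], [0.646, -0.144]), (0.61, [390.0, 212.0], [0.525, -0.244]), (0.52, [380.0, 178.0], [0.627, -0.217])]
roll_big_mid [(0.78, [391.0, 264.0], [0.372, -0.247]), (0.7, [421.0, 271.0], [0.35, -0.337]), (0.66, [357.0, 271.0], [0.349, -0.146])]
roll_small_mid [(0.7, [223.0, 254.0], [0.4, 0.257]), (0.4
[... 684 characters left out ...]
 [(0.92, [417.0, 212.0], [0.353, -0.155]), (0.71, [435.0, 188.0], [0.363, -0.264]), (0.68, [450.0, 176.0], [0.358, -0.339]), (0.31, [356.0, 150.0], [0.624, -0.247])]
roll_small_mid [(0.7, [291.0, 311.0], [0.393, 0.261])]
long_tray_floor [(0.76, [426.0, 146.0], [0.486, -0.423])]
broad_tray_floor [(0.87, [334.0, 250.0], [0.434, 0.076])]
cup_floor [(0.57, [239.0, 239.0], [0.622, 0.209])]
spindle_seat [(0.68, [291.0, 187.0], [0.658, -0.004]), (0.67, [191.0, 330.0], [0.511, 0.429])]
case_mid [(0.8, [222.0, 185.0], [0.791, 0.127]), (0.68, [372.0, 120.0], [0.679, -0.4]), (0.45, [294.0, 191.0], [0.632, 0.009]), (0.22, [354.0, 150.0], [0.623, -0.233])]
mug_mid [(0.64, [370.0, 120.0], [0.67, -0.376])]
```

```bash
python3 -c "
import cv2
for n,(a,b,c,d) in dict(top=(120,110,360,190),side=(160,80,330,280)).items():
    i=cv2.imread(f'pics/{n}0.png')[b:b+d,a:a+c]; s=min(800/c,600/d); cv2.imwrite(f'pics/{n}0c.png',cv2.resize(i,None,fx=s,fy=s,interpolation=cv2.INTER_CUBIC))"
```

```text
(no output)
```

View pics/top0c.png

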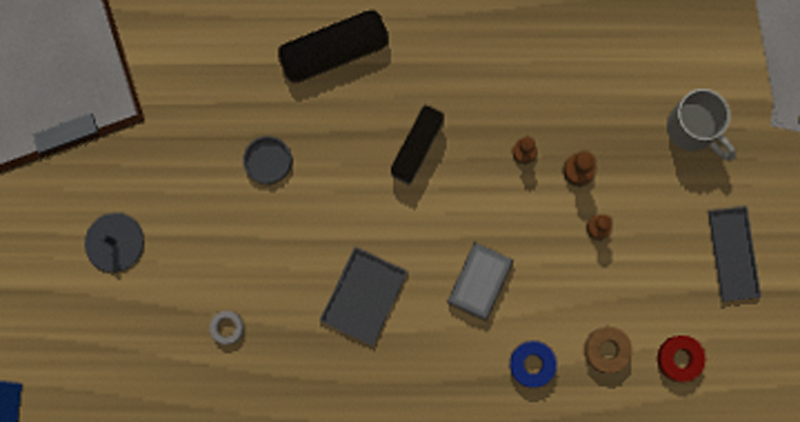

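View pics/side0c.png

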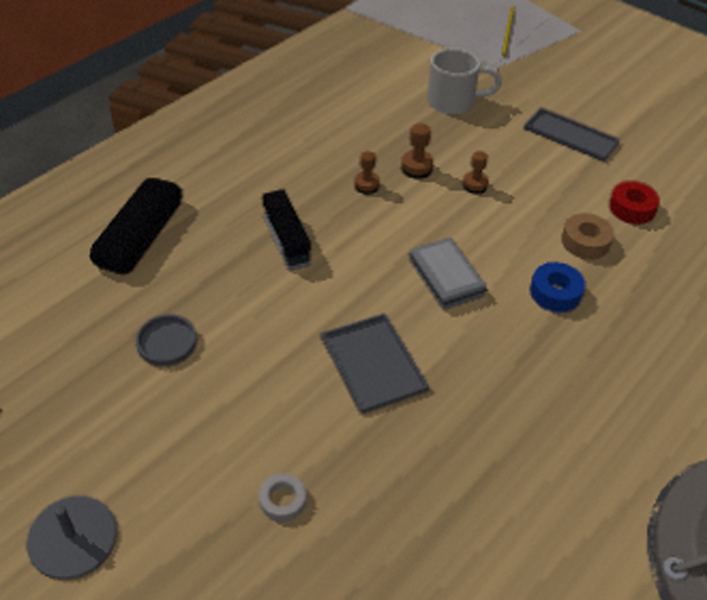

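The top crop shows the brown roll at full-frame (393,267), blue and red rolls on either side of it, and the largest of three stamps at about (381,185). The stapler is at (307,174), tin at (336,236), small roll at (222,257), cup at (240,182), spindle at (171,218), and the long tray at the far right (450,225). The side view agrees. Next I'll fit silhouettes in both views for precise poses.

```bash
cat > fit.py <<'E'
from h import *
from scipy.optimize import minimize
a=np.linspace(0,2*np.pi,40)
def cyl(d,z0,z1): return np.array([[d/2*np.cos(t),d/2*np.sin(t),z] for z in(z0,z1) for t in a])
def box(l,w,h): return np.array([[x,y,z] for x in(-l/2,l/2) for y in(-w/2,w/2) for z in(0,h)])
M=dict(stapler_mid=[box(.105,.032,.042)],tin_mid=[box(.09,.058,.022)],
 stamp_mid=[cyl(.044,0,.018),cyl(.012,0.01,.05),np.vstack([cyl(.018,.044,.07),cyl(.028,.053,.061)])],
 roll_big_mid=[cyl(.062,0,.024)],roll_small_mid=[cyl(.046,0,.014)],
 long_tray_floor=[box(.127,.054,.009)],broad_tray_floor=[box(.112,.08,.009)],cup_floor=[cyl(.068,0,.012)],
 spindle_seat=[cyl(.084,0,.006),cyl(.01,.006,.054)])
S=4
def render(f,m,p,z=0):
    c,s=np.cos(p[2]),np.sin(p[2]); img=np.zeros((400*S,640*S),np.uint8)
    for q in m:
        w=np.c_[q[:,0]*c-q[:,1]*s+p[0],q[:,0]*s+q[:,1]*c+p[1],q[:,2]+z]
        h=cv2.convexHull(((proj(f,w)+.5)*S*16-8).astype(np.int32)); cv2.fillConvexPoly(img,h,255,shift=4)
    return cv2.resize(img,(640,400),interpolation=cv2.INTER_AREA)/255.
def fit(fs,t,xy,z=0,verbose=True):
    res={}
    ms=[]
    for f in fs:
        L=r.outline_of(f,t); c=proj(f,[*xy,z+.01])[0]
        L=[(np.linalg.norm(np.argwhere(o["pixels"])[:,::-1].mean(0)-c),o) for o in L if o["pixels"].any()]
        L=[x for x in L if x[0]<12]
        if L: ms.append((f,max(L,key=lambda x:x[1]["conf"])[1]))
    sym=t in("stamp_mid","roll_big_mid","roll_small_mid","cup_floor","spindle_seat")
    if not ms: print(t,"none");return
    yaws=[0] if sym else np.arange(0,np.pi,np.pi/8)
    def cost(p,mm=ms): return sum(np.abs(render(f,M[t],p,z)-o["pixels"]).sum()/o["pixels"].sum() for f,o in mm)/len(mm)
    def go(mm):
        y=min(yaws,key=lambda y:cost([*xy,y],mm)); x0=[*xy,y]
        s=np.array([x0]+[[x0[0]+.01,x0[1],y],[x0[0],x0[1]+.01,y],[x0[0],x0[1],y+.2]])
        if sym:
            g=minimize(lambda p:cost([*p,0],mm),xy,method="Nelder-Mead",options=dict(initial_simplex=s[:3,:2],xatol=2e-4,fatol=1e-4)); return np.r_[g.x,0],g.fun
        g=minimize(cost,x0,args=(mm,),method="Nelder-Mead",options=dict(initial_simplex=s,xatol=2e-4,fatol=1e-4)); return g.x,g.fun
    for mm in ([[m] for m in ms] if len(ms)>1 else [])+[ms]:
        x,v=go(mm); print(t,len(mm),np.round(x[:2],4),"yaw",round(np.degrees(x[2]),1),"err",round(v,3),[round(o["conf"],2) for _,o in mm])
E
python3 - <<'E'
from fit import *
fs=[r.grab_frame("top"),r.grab_frame("side")]
for t,xy in dict(stapler_mid=(.648,.007),tin_mid=(.452,-.082),stamp_mid=(.615,-.22),roll_big_mid=(.368,-.255),roll_small_mid=(.395,.26),long_tray_floor=(.49,-.427),broad_tray_floor=(.436,.08),cup_floor=(.622,.209),spindle_seat=(.51,.426)).items(): fit(fs,t,xy)
print(r.get_obs()["clock"])
E
```

```text
stapler_mid 1 [0.6407 0.0027] yaw 154.1 err 0.306 [0.95]
stapler_mid 1 [0.6454 0.0022] yaw 149.4 err 0.22 [0.68]
stapler_mid 2 [0.6418 0.0035] yaw 152.2 err 0.289 [0.95, 0.68]
tin_mid 1 [ 0.4531 -0.0826] yaw 155.5 err 0.061 [0.83]
tin_mid 1 [ 0.4545 -0.0833] yaw 155.1 err 0.045 [0.88]
tin_mid 2 [ 0.454  -0.0831] yaw 155.7 err 0.056 [0.83, 0.88]
stamp_mid 1 [ 0.6091 -0.2232] yaw 0.0 err 0.129 [0.58]
stamp_mid 1 [ 0.6124 -0.2229] yaw 0.0 err 0.147 [0.83]
stamp_mid 2 [ 0.6108 -0.2224] yaw 0.0 err 0.168 [0.58, 0.83]
roll_big_mid 1 [ 0.3614 -0.253 ] yaw 0.0 err 0.278 [0.61]
roll_big_mid 1 [ 0.3631 -0.2561] yaw 0.0 err 0.127 [0.61]
roll_big_mid 2 [ 0.3614 -0.2539] yaw 0.0 err 0.21 [0.61, 0.61]
roll_small_mid 1 [0.3914 0.2613] yaw 0.0 err 0.309 [0.59]
long_tray_floor 1 [ 0.4917 -0.4343] yaw 5.9 err 0.053 [0.8]
long_tray_floor 1 [ 0.495  -0.4376] yaw 6.1 err 0.075 [0.85]
long_tray_floor 2 [ 0.4932 -0.4352] yaw 6.7 err 0.088 [0.8, 0.85]
broad_tray_floor 1 [0.4352 0.0757] yaw 154.1 err 0.115 [0.85]
broad_tray_floor 1 [0.4369 0.0757] yaw 155.3 err 0.031 [0.75]
broad_tray_floor 2 [0.4365 0.0755] yaw 155.0 err 0.076 [0.85, 0.75]
cup_floor 1 [0.6227 0.2131] yaw 0.0 err 0.052 [0.92]
cup_floor 1 [0.624  0.2096] yaw 0.0 err 0.14 [0.65]
cup_floor 2 [0.6231 0.2123] yaw 0.0 err 0.11 [0.92, 0.65]
spindle_seat 1 [0.5069 0.4249] yaw 0.0 err 0.054 [0.84]
spindle_seat 1 [0.5104 0.4237] yaw 0.0 err 0.068 [0.81]
spindle_seat 2 [0.5085 0.4249] yaw 0.0 err 0.075 [0.84, 0.81]
2.2
```

```bash
cat > plan.py <<'E'
from h import *
def Rt(psi):
    c,s=np.cos(np.radians(psi)),np.sin(np.radians(psi)); return np.array([[c,s,0],[s,-c,0],[0,0,-1]])
def plan(W):
    """W: (x,y,z,psi) waypoints; prints one call per line: number of rows, row"""
    o=r.get_obs(); p=np.array(o["tcp_pos"]); A=R.from_rotvec(o["orientation"]).as_matrix()
    print("t",round(float(o["clock"]),2),"p",np.round(p,4),"psi",round(float(np.degrees(np.arctan2(A[1,0],A[0,0]))),1),"w",round(float(o["grip_width"]),4),"F",np.round(o["contact_force"],1),"j",np.round(o["joints"],2))
    for x,y,z,psi in W:
        q=np.array([x,y,z]); B=Rt(psi); rv=R.from_matrix(A.T@B).as_rotvec()
        n=max(np.linalg.norm(q-p)/.06,np.degrees(np.linalg.norm(rv))/10.5); k=max(1,int(np.ceil(n/5)))
        for i in range(k):
            p1=p+(q-p)/(k-i); A1=A@R.from_rotvec(R.from_matrix(A.T@B).as_rotvec()/(k-i)).as_matrix()
            row=np.r_[A.T@(p1-p)/.25,R.from_matrix(A.T@A1).as_rotvec()/(np.pi/2)]
            print("  ",int(np.ceil(n/k)),"rows",[float(v) for v in np.round(row,3)],"->",np.round(p1,3)); p,A=p1,A1
E
python3 - <<'E'
from plan import *
f=r.grab_frame("top")
for px in((436,110),(399,178)): print(onz(f,(px[0]/2.222+120-.3,px[1]/2.222+110-.3),.042))
f=r.grab_frame("side") # far end mid top, near end mid top
for px in((275,194),(298,262)): print(onz(f,(px[0]/2.142+160-.3,px[1]/2.142+80-.3),.042))
E
```

```text
[ 0.68505599 -0.02274336  0.042     ]
[0.59043262 0.02710313 0.042     ]
[ 0.68182162 -0.01891866  0.042     ]
[0.57715459 0.04717751 0.042     ]
```

```bash
python3 - <<'E'
from plan import *
plan([(.64,.003,.2,-28),(.64,.003,.10,-28),(.64,.003,.013,-28),(.64,.003,.15,-28)])
E
```

```text
t 2.3 p [ 0.2552 -0.6249  0.2313] psi 22.2 w 0.0853 F [-0.9 -0.2 -0.4] j [ 1.07  0.48  0.02  1.56 -0.01  1.11 -0.08]
   5 rows [0.791, -0.581, 0.042, 0.0, -0.0, 0.186] -> [ 0.383 -0.416  0.221]
   5 rows [0.591, -0.784, 0.042, 0.0, -0.0, 0.186] -> [ 0.512 -0.206  0.21 ]
   5 rows [0.34, -0.921, 0.042, 0.0, -0.0, 0.186] -> [0.64  0.003 0.2  ]
   2 rows [0.0, 0.0, 0.4, 0.0, -0.0, 0.0] -> [0.64  0.003 0.1  ]
   2 rows [-0.0, 0.0, 0.348, 0.0, 0.0, 0.0] -> [0.64  0.003 0.013]
   3 rows [0.0, -0.0, -0.548, 0.0, 0.0, 0.0] -> [0.64  0.003 0.15 ]
```

Call:
{"name": "apply_moves", "arguments": {
  "rows": [
    [0.791,-0.581,0.042,0,0,0.186],
    [0.791,-0.581,0.042,0,0,0.186],
    [0.791,-0.581,0.042,0,0,0.186],
    [0.791,-0.581,0.042,0,0,0.186],
    [0.791,-0.581,0.042,0,0,0.186]
  ],
  "claw": 1
}}

```text
clock: 2.92
tcp_pos: [0.3871, -0.4106, 0.2209]
orientation: [-3.135, -0.164, -0.002]
contact_force: [-0.1, -0.5, -0.4]
grip_width: 0.0853
gripper_force: 0.0
```

Call:
{"name": "apply_moves", "arguments": {
  "rows": [
    [0.591,-0.784,0.042,0,0,0.186],
    [0.591,-0.784,0.042,0,0,0.186],
    [0.591,-0.784,0.042,0,0,0.186],
    [0.591,-0.784,0.042,0,0,0.186],
    [0.591,-0.784,0.042,0,0,0.186]
  ]
}}

```text
clock: 3.55
tcp_pos: [0.5146, -0.2015, 0.2103]
orientation: [-3.126, 0.295, -0.002]
contact_force: [-0.4, -0.2, -0.0]
grip_width: 0.0853
gripper_force: 0.0
```

Call:
{"name": "apply_moves", "arguments": {
  "rows": [
    [0.34,-0.921,0.042,0,0,0.186],
    [0.34,-0.921,0.042,0,0,0.186],
    [0.34,-0.921,0.042,0,0,0.186],
    [0.34,-0.921,0.042,0,0,0.186],
    [0.34,-0.921,0.042,0,0,0.186]
  ]
}}

```text
clock: 4.18
tcp_pos: [0.6418, 0.0079, 0.1993]
orientation: [-3.048, 0.749, 0.0]
contact_force: [0.1, -0.3, -0.2]
grip_width: 0.0851
gripper_force: 0.0
```

Call:
{"name": "apply_moves", "arguments": {
  "rows": [
    [0,0,0.4,0,0,0],
    [0,0,0.4,0,0,0],
    [0,0,0.4,0,0,0]
  ]
}}

```text
clock: 4.55
tcp_pos: [0.6375, -0.0001, 0.0969]
orientation: [3.044, -0.763, -0.009]
contact_force: [-0.8, -0.1, 0.8]
grip_width: 0.0851
gripper_force: 0.0
```

```bash
python3 - <<'E'
from plan import *
f=r.grab_frame("side"); save(f,"s1.png"); cv2.imwrite("pics/s1c.png",cv2.resize(f["pixels"][60:360,160:460,::-1],None,fx=2,fy=2))
plan([(.64,.003,.013,-28),(.64,.003,.15,-28),(.493,-.435,.15,6.3),(.493,-.435,.05,6.3),(.493,-.435,.017,6.3)])
E
```

```text
t 4.6 p [6.395e-01 5.000e-04 9.940e-02] psi -28.1 w 0.0857 F [ 0.3 -0.2  0.6] j [-0.04  0.56 -0.08  1.75  0.06  0.84 -2.21]
   2 rows [-0.002, -0.011, 0.345, 0.001, 0.001, -0.001] -> [0.64  0.003 0.013]
   3 rows [-0.0, 0.0, -0.548, 0.0, 0.0, 0.0] -> [0.64  0.003 0.15 ]
   4 rows [0.152, 0.911, -0.0, -0.0, -0.0, -0.191] -> [ 0.566 -0.216  0.15 ]
   4 rows [-0.124, 0.916, 0.0, -0.0, -0.0, -0.191] -> [ 0.493 -0.435  0.15 ]
   2 rows [0.0, -0.0, 0.4, -0.0, 0.0, 0.0] -> [ 0.493 -0.435  0.05 ]
   1 rows [0.0, -0.0, 0.132, 0.0, 0.0, 0.0] -> [ 0.493 -0.435  0.017]
```

View pics/s1c.png

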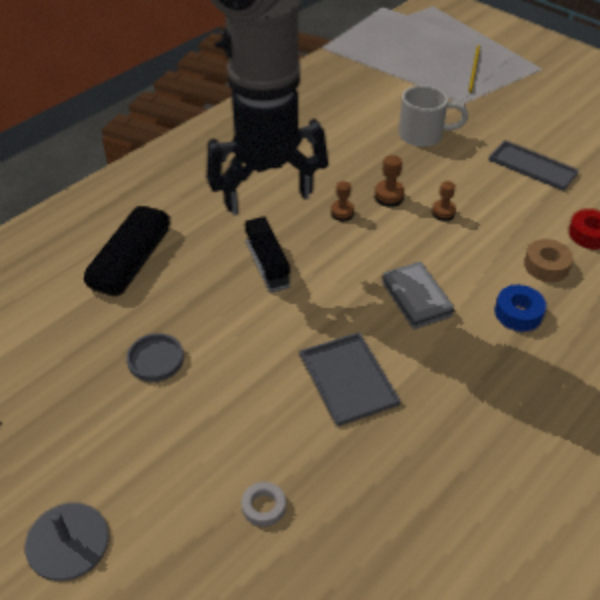

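The side view shows the open gripper straddling the stapler (crop 267,253), fingers lined up across its width, with nothing moved. Now I'll descend and grip.

Call:
{"name": "apply_moves", "arguments": {
  "rows": [
    [0,0,0.15,0,0,0],
    [0,0,0.28,0,0,0],
    [0,0,0.344,0,0,0],
    [0,0,0.344,0,0,0],
    [0,0,0.344,0,0,0]
  ]
}}

```text
clock: 5.22
tcp_pos: [0.6416, 0.0026, 0.0157]
orientation: [-3.047, 0.76, -0.004]
contact_force: [0.3, 0.6, 0.0]
grip_width: 0.085
gripper_force: 0.0
```

Call:
{"name": "apply_moves", "arguments": {
  "rows": [
    [0,0,0,0,0,0],
    [0,0,0,0,0,0],
    [0,0,0,0,0,0],
    [0,0,0,0,0,0],
    [0,0,0,0,0,0]
  ],
  "claw": 0,
  "newtons": 50
}}

```text
clock: 5.85
tcp_pos: [0.6405, 0.0028, 0.0144]
orientation: [-3.048, 0.76, -0.001]
contact_force: [0.5, 0.7, 6.0]
grip_width: 0.0312
gripper_force: 51.0
```

```bash
python3 - <<'E'
from plan import *
plan([(.64,.003,.013,-28)])
E
```

```text
t 5.85 p [0.6405 0.0028 0.0144] psi -28.0 w 0.0312 F [0.5 0.7 6. ] j [-0.05  0.68 -0.08  1.78  0.08  0.69 -2.22]
   1 rows [-0.002, 0.0, 0.005, -0.0, -0.0, 0.0] -> [0.64  0.003 0.013]
```

Call:
{"name": "apply_moves", "arguments": {
  "rows": [
    [0,0,-0.1,0,0,0],
    [0,0,-0.3,0,0,0],
    [0,0,-0.5,0,0,0],
    [0,0,-0.544,0,0,0]
  ]
}}

```text
clock: 6.35
tcp_pos: [0.642, 0.0028, 0.1532]
orientation: [-3.046, 0.76, -0.008]
contact_force: [0.7, -0.0, -2.0]
grip_width: 0.0312
gripper_force: 50.2
```

Call:
{"name": "apply_moves", "arguments": {
  "rows": [
    [0.152,0.911,0,0,0,-0.191],
    [0.152,0.911,0,0,0,-0.191],
    [0.152,0.911,0,0,0,-0.191],
    [0.152,0.911,0,0,0,-0.191],
    [0.152,0.911,0,0,0,-0.191]
  ]
}}

```text
clock: 6.98
tcp_pos: [0.5634, -0.2215, 0.1481]
orientation: [3.124, -0.308, -0.006]
contact_force: [-0.2, 0.6, -1.7]
grip_width: 0.031
gripper_force: 50.2
```

Call:
{"name": "apply_moves", "arguments": {
  "rows": [
    [-0.124,0.916,0,0,0,-0.191],
    [-0.124,0.916,0,0,0,-0.191],
    [-0.124,0.916,0,0,0,-0.191],
    [-0.124,0.916,0,0,0,-0.191],
    [-0.124,0.916,0,0,0,-0.191]
  ]
}}

```text
clock: 7.6
tcp_pos: [0.49, -0.4391, 0.1481]
orientation: [3.137, 0.164, -0.005]
contact_force: [0.1, 0.2, -1.5]
grip_width: 0.0314
gripper_force: 50.3
```

Call:
{"name": "apply_moves", "arguments": {
  "rows": [
    [0,0,0.15,0,0,0],
    [0,0,0.28,0,0,0],
    [0,0,0.36,0,0,0],
    [0,0,0.36,0,0,0],
    [0,0,0.36,0,0,0]
  ]
}}

```text
clock: 8.22
tcp_pos: [0.4943, -0.4354, 0.0608]
orientation: [3.136, 0.175, 0.002]
contact_force: [0.7, -0.6, -1.5]
grip_width: 0.0316
gripper_force: 50.3
```

```bash
python3 - <<'E'
from plan import *
f=r.grab_frame("side"); save(f,"s2.png"); cv2.imwrite("pics/s2c.png",cv2.resize(f["pixels"][60:210,310:510,::-1],None,fx=4,fy=4))
plan([(.493,-.435,.017,6.3)])
E
```

```text
t 8.28 p [ 0.4944 -0.4357  0.0613] psi 6.4 w 0.0316 F [-0.7 -0.7 -0.2] j [ 0.72  0.64 -0.12  1.72  0.1   0.79 -0.92]
   1 rows [-0.006, -0.004, 0.177, 0.001, -0.001, 0.001] -> [ 0.493 -0.435  0.017]
```

View pics/s2c.png

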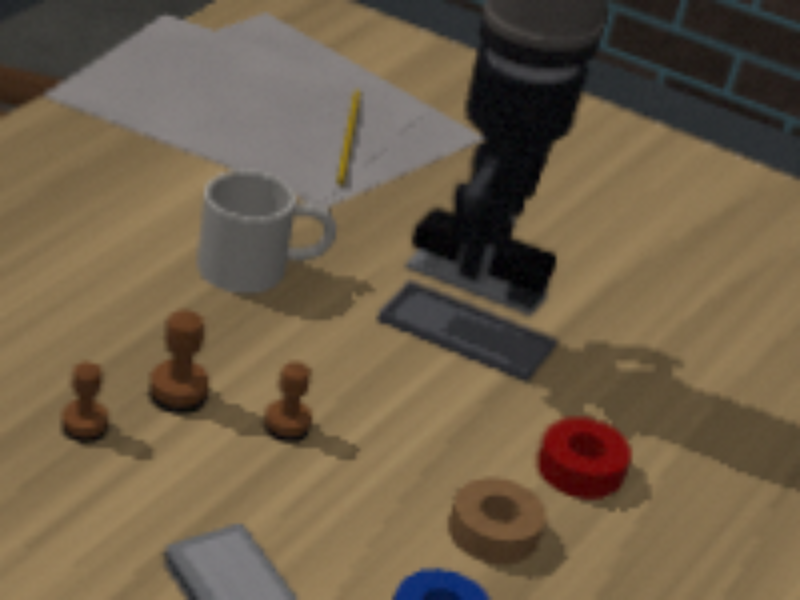

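The side view shows the stapler held level right above the long tray (full-frame about 428,131). I'll check numerically where its base edge is.

```bash
python3 - <<'E'
from plan import *
f=r.grab_frame("side")
c,s=np.cos(np.radians(6.3)),np.sin(np.radians(6.3))
for x,y in((.0525,.016),(-.0525,.016)): print(proj(f,[.4944+x*c-y*s,-.4357+x*s+y*c,.0466]))
for px in((408,266),(533,311)): print(onz(f,(px[0]/4+310-.4,px[1]/4+60-.4),.0466))
E
```

```text
[[410.83595378 127.45996309]]
[[442.62457674 140.06445755]]
[ 0.54705112 -0.42187798  0.0466    ]
[ 0.44675263 -0.43809567  0.0466    ]
```

Call:
{"name": "apply_moves", "arguments": {
  "rows": [
    [-0.012,0,0.06,0,0,0],
    [-0.012,0,0.11,0,0,0],
    [-0.012,0,0.15,0,0,0],
    [-0.012,0,0.166,0,0,0],
    [-0.012,0,0.166,0,0,0]
  ]
}}

```text
clock: 8.95
tcp_pos: [0.4904, -0.4355, 0.0181]
orientation: [-3.137, -0.175, 0.0]
contact_force: [-0.1, 0.9, -1.9]
grip_width: 0.0314
gripper_force: 50.3
```

```bash
python3 - <<'E'
from plan import *
f=r.grab_frame("side"); cv2.imwrite("pics/s3c.png",cv2.resize(f["pixels"][90:170,380:480,::-1],None,fx=6,fy=6))
plan([(.493,-.435,.017,6.3)])
E
```

```text
t 9.0 p [ 0.4906 -0.4357  0.0182] psi 6.4 w 0.031 F [ 0.8 -0.3 -2.6] j [ 0.72  0.69 -0.12  1.73  0.11  0.72 -0.92]
   1 rows [0.01, -0.002, 0.005, 0.0, -0.0, 0.001] -> [ 0.493 -0.435  0.017]
```

View pics/s3c.png

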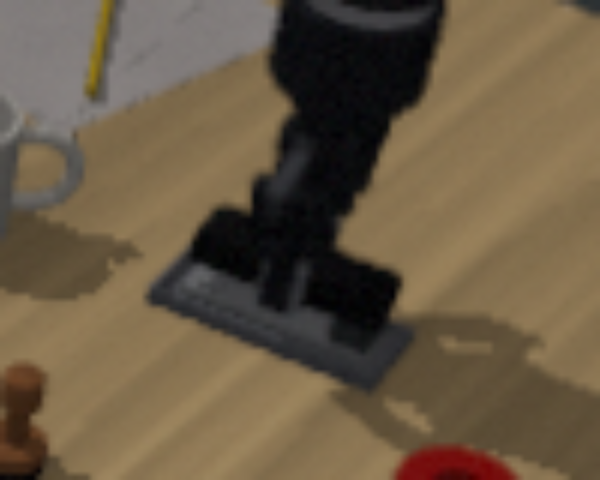

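The stapler sits inside the tray walls (full-frame about 428,140) and isn't yet loaded. I'll lower it a little, release and retreat.

Call:
{"name": "apply_moves", "arguments": {
  "rows": [
    [0,0,0.006,0,0,0],
    [0,0,0.009,0,0,0],
    [0,0,0.009,0,0,0]
  ]
}}

```text
clock: 9.38
tcp_pos: [0.4908, -0.4358, 0.0174]
orientation: [3.136, 0.175, 0.001]
contact_force: [-1.7, 2.1, 7.2]
grip_width: 0.0312
gripper_force: 51.6
```

Call:
{"name": "apply_moves", "arguments": {
  "rows": [
    [0,0,0,0,0,0],
    [0,0,0,0,0,0],
    [0,0,0,0,0,0],
    [0,0,0,0,0,0]
  ],
  "claw": 1
}}

```text
clock: 9.88
tcp_pos: [0.4904, -0.4356, 0.016]
orientation: [-3.137, -0.175, -0.0]
contact_force: [0.8, 1.1, -0.3]
grip_width: 0.0851
gripper_force: 0.0
```

Call:
{"name": "apply_moves", "arguments": {
  "rows": [
    [0,0,-0.1,0,0,0],
    [0,0,-0.35,0,0,0],
    [0,0,-0.536,0,0,0],
    [0,0,-0.536,0,0,0],
    [0,0,-0.536,0,0,0]
  ]
}}

```text
clock: 10.5
tcp_pos: [0.4899, -0.4353, 0.1496]
orientation: [-3.136, -0.175, 0.001]
contact_force: [0.0, -0.0, -0.7]
grip_width: 0.0855
gripper_force: 0.0
```

```bash
python3 - <<'E'
from plan import *
plan([(.454,-.083,.15,-24.5),(.454,-.083,.004,-24.5),(.454,-.083,.12,-24.5),(.436,.0755,.12,-25),(.436,.0755,.05,-25),(.436,.0755,.008,-25)])
from fit import *
f=r.grab_frame("side");fit([f],"stapler_mid",(.49,-.435),.003)
cv2.imwrite("pics/s4c.png",cv2.resize(f["pixels"][90:190,380:500,::-1],None,fx=5,fy=5))
E
```

```text
t 10.5 p [ 0.4899 -0.4353  0.1496] psi 6.4 w 0.0855 F [ 0.  -0.  -0.7] j [ 0.73  0.53 -0.13  1.67  0.08  0.95 -0.9 ]
   3 rows [0.007, -0.708, -0.001, -0.0, 0.0, 0.172] -> [ 0.472 -0.259  0.15 ]
   3 rows [-0.182, -0.685, -0.001, -0.0, 0.0, 0.172] -> [ 0.454 -0.083  0.15 ]
   3 rows [-0.0, -0.0, 0.584, 0.0, 0.0, 0.0] -> [ 0.454 -0.083  0.004]
   2 rows [0.0, -0.0, -0.464, 0.0, 0.0, 0.0] -> [ 0.454 -0.083  0.12 ]
   3 rows [-0.328, -0.547, -0.0, 0.0, -0.0, 0.006] -> [0.436 0.076 0.12 ]
   2 rows [-0.0, 0.0, 0.28, -0.0, 0.0, 0.0] -> [0.436 0.076 0.05 ]
   1 rows [-0.0, 0.0, 0.168, 0.0, 0.0, 0.0] -> [0.436 0.076 0.008]
stapler_mid 1 [ 0.4954 -0.4416] yaw 9.0 err 0.136 [0.9]
```

View pics/s4c.png

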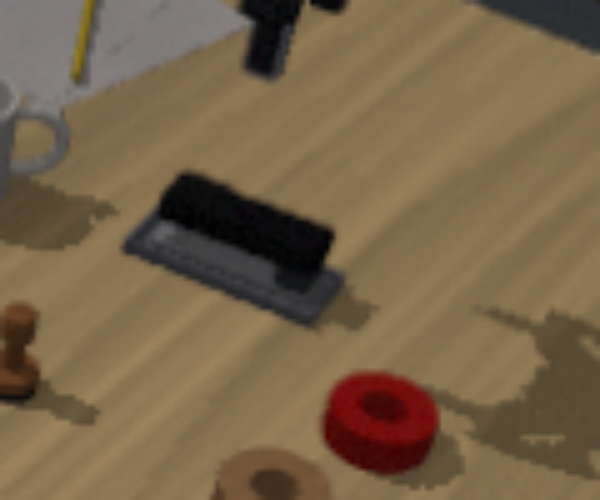

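The stapler sits upright in the tray (crop 245,225). Now the tin.

Call:
{"name": "apply_moves", "arguments": {
  "rows": [
    [0.007,-0.708,0,0,0,0.172],
    [0.007,-0.708,0,0,0,0.172],
    [0.007,-0.708,0,0,0,0.172]
  ]
}}

```text
clock: 10.98
tcp_pos: [0.4713, -0.2566, 0.1486]
orientation: [-3.13, 0.249, 0.004]
contact_force: [0.7, -0.1, 0.4]
grip_width: 0.0855
gripper_force: 0.0
```

Call:
{"name": "apply_moves", "arguments": {
  "rows": [
    [-0.182,-0.685,0,0,0,0.172],
    [-0.182,-0.685,0,0,0,0.172],
    [-0.182,-0.685,0,0,0,0.172],
    [-0.182,-0.685,0,0,0,0.172],
    [-0.182,-0.685,0,0,0,0.172]
  ]
}}

```text
clock: 11.6
tcp_pos: [0.4541, -0.0837, 0.1493]
orientation: [3.069, -0.668, -0.002]
contact_force: [-0.4, 0.1, -1.0]
grip_width: 0.0853
gripper_force: 0.0
```

Call:
{"name": "apply_moves", "arguments": {
  "rows": [
    [0,0,0.2,0,0,0],
    [0,0,0.4,0,0,0],
    [0,0,0.55,0,0,0],
    [0,0,0.584,0,0,0],
    [0,0,0.584,0,0,0]
  ]
}}

```text
clock: 12.22
tcp_pos: [0.4545, -0.0842, 0.004]
orientation: [3.069, -0.671, -0.001]
contact_force: [-0.4, -0.0, -0.6]
grip_width: 0.0854
gripper_force: 0.0
```

```bash
python3 - <<'E'
from plan import *
f=r.grab_frame("side"); cv2.imwrite("pics/s5c.png",cv2.resize(f["pixels"][140:260,310:450,::-1],None,fx=5,fy=5))
plan([(.454,-.083,.004,-24.5)])
E
```

```text
t 12.28 p [ 0.4552 -0.084   0.0047] psi -24.7 w 0.0856 F [0.5 0.4 0.4] j [ 0.14  0.51 -0.11  2.2   0.13  0.44 -2.08]
   1 rows [-0.006, -0.002, 0.003, -0.0, -0.001, -0.002] -> [ 0.454 -0.083  0.004]
```

View pics/s5c.png

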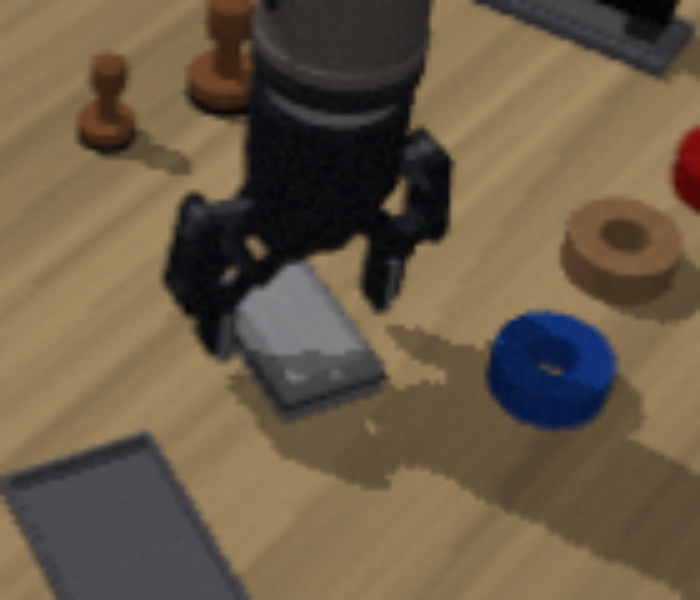

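The fingers straddle the tin (crop 305,340). Close, lift and carry to the broad tray.

Call:
{"name": "apply_moves", "arguments": {
  "rows": [
    [0,0,0.004,0,0,0],
    [0,0,0.004,0,0,0],
    [0,0,0.004,0,0,0],
    [0,0,0.004,0,0,0]
  ],
  "claw": 0,
  "newtons": 60
}}

```text
clock: 12.78
tcp_pos: [0.4555, -0.0834, 0.0045]
orientation: [-3.069, 0.669, -0.004]
contact_force: [-1.9, 0.4, 8.5]
grip_width: 0.0564
gripper_force: 63.0
```

Call:
{"name": "apply_moves", "arguments": {
  "rows": [
    [0,0,-0.1,0,0,0],
    [0,0,-0.25,0,0,0],
    [0,0,-0.4,0,0,0],
    [0,0,-0.468,0,0,0]
  ]
}}

```text
clock: 13.28
tcp_pos: [0.4556, -0.0833, 0.1227]
orientation: [-3.069, 0.669, -0.006]
contact_force: [0.6, -0.4, -2.1]
grip_width: 0.0559
gripper_force: 65.9
```

Call:
{"name": "apply_moves", "arguments": {
  "rows": [
    [-0.15,-0.25,0,0,0,0],
    [-0.328,-0.547,0,0,0,0],
    [-0.328,-0.547,0,0,0,0],
    [-0.328,-0.547,0,0,0,0],
    [-0.328,-0.547,0,0,0,0]
  ]
}}

```text
clock: 13.9
tcp_pos: [0.4369, 0.0744, 0.1203]
orientation: [3.069, -0.669, 0.001]
contact_force: [-0.5, -0.9, -1.5]
grip_width: 0.0565
gripper_force: 65.8
```

Call:
{"name": "apply_moves", "arguments": {
  "rows": [
    [0,0,0.15,0,0,0],
    [0,0,0.28,0,0,0],
    [0,0,0.34,0,0,0],
    [0,0,0.34,0,0,0],
    [0,0,0.34,0,0,0]
  ]
}}

```text
clock: 14.52
tcp_pos: [0.4377, 0.0751, 0.0359]
orientation: [-3.069, 0.67, -0.002]
contact_force: [0.1, 0.1, -1.3]
grip_width: 0.0565
gripper_force: 65.7
```

```bash
python3 - <<'E'
from plan import *
plan([(.436,.0755,.007,-25)])
f=r.grab_frame("side"); cv2.imwrite("pics/s6c.png",cv2.resize(f["pixels"][180:300,270:420,::-1],None,fx=5,fy=5))
E
```

```text
t 14.53 p [0.4377 0.0751 0.0359] psi -24.6 w 0.0565 F [ 0.1  0.1 -1.3] j [-0.14  0.43 -0.2   2.23  0.17  0.5  -2.48]
   1 rows [-0.007, 0.002, 0.116, -0.001, -0.001, 0.004] -> [0.436 0.076 0.007]
```

View pics/s6c.png

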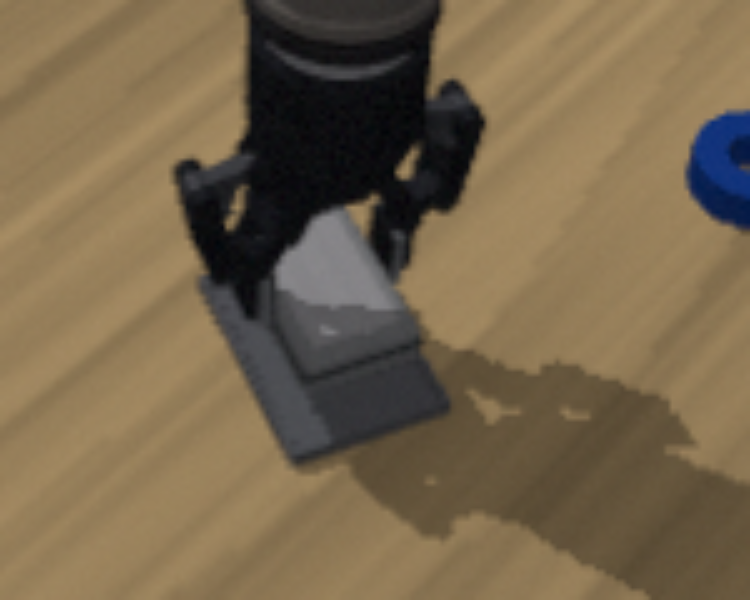

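The tin is held level above the broad tray (crop 345,290) and inside its outline. Lower it stepwise.

Call:
{"name": "apply_moves", "arguments": {
  "rows": [
    [-0.007,0,0.05,0,0,0.004],
    [-0.007,0,0.09,0,0,0.004],
    [-0.007,0,0.105,0,0,0.004],
    [-0.007,0,0.11,0,0,0.004],
    [-0.007,0,0.11,0,0,0.004]
  ]
}}

```text
clock: 15.2
tcp_pos: [0.4347, 0.0759, 0.0076]
orientation: [3.067, -0.678, -0.002]
contact_force: [-2.3, -0.4, 3.5]
grip_width: 0.0566
gripper_force: 66.2
```

Call:
{"name": "apply_moves", "arguments": {
  "rows": [
    [0,0,0.004,0,0,0],
    [0,0,0.008,0,0,0],
    [0,0,0.008,0,0,0]
  ]
}}

```text
clock: 15.58
tcp_pos: [0.4347, 0.0759, 0.0074]
orientation: [3.066, -0.678, -0.0]
contact_force: [-11.4, -1.7, 37.5]
grip_width: 0.0569
gripper_force: 70.1
```

Call:
{"name": "apply_moves", "arguments": {
  "rows": [
    [0,0,-0.008,0,0,0],
    [0,0,-0.008,0,0,0],
    [0,0,-0.008,0,0,0],
    [0,0,-0.008,0,0,0]
  ],
  "claw": 1
}}

```text
clock: 16.08
tcp_pos: [0.4353, 0.0759, 0.0073]
orientation: [3.067, -0.679, -0.0]
contact_force: [-0.7, 0.4, 0.0]
grip_width: 0.0852
gripper_force: 0.0
```

Call:
{"name": "apply_moves", "arguments": {
  "rows": [
    [0,0,-0.1,0,0,0],
    [0,0,-0.35,0,0,0],
    [0,0,-0.6,0,0,0],
    [0,0,-0.6,0,0,0],
    [0,0,-0.6,0,0,0]
  ]
}}

```text
clock: 16.7
tcp_pos: [0.4349, 0.0757, 0.1572]
orientation: [3.067, -0.679, -0.0]
contact_force: [-0.2, -0.5, -0.4]
grip_width: 0.0849
gripper_force: 0.0
```

```bash
python3 - <<'E'
from plan import *
plan([(.611,-.2225,.16,20),(.611,-.2225,.036,20),(.611,-.2225,.16,20),(.623,.212,.16,20),(.623,.212,.06,20),(.623,.212,.040,20)])
from fit import *
f=r.grab_frame("side");fit([f],"tin_mid",(.436,.0755),.003)
E
```

```text
t 16.7 p [0.4349 0.0757 0.1572] psi -25.0 w 0.0849 F [-0.2 -0.5 -0.4] j [-0.08  0.21 -0.26  2.15  0.07  0.79 -2.39]
   3 rows [0.571, 0.392, -0.006, 0.0, 0.0, -0.25] -> [ 0.523 -0.073  0.159]
   3 rows [0.378, 0.581, -0.006, 0.0, 0.0, -0.25] -> [ 0.611 -0.223  0.16 ]
   3 rows [0.0, -0.0, 0.496, 0.0, 0.0, 0.0] -> [ 0.611 -0.222  0.036]
   3 rows [-0.0, 0.0, -0.496, 0.0, -0.0, 0.0] -> [ 0.611 -0.222  0.16 ]
   4 rows [0.32, -0.808, 0.0, 0.0, 0.0, 0.0] -> [ 0.617 -0.005  0.16 ]
   4 rows [0.32, -0.808, 0.0, 0.0, 0.0, 0.0] -> [0.623 0.212 0.16 ]
   2 rows [0.0, -0.0, 0.4, 0.0, 0.0, 0.0] -> [0.623 0.212 0.06 ]
   1 rows [0.0, -0.0, 0.08, 0.0, 0.0, 0.0] -> [0.623 0.212 0.04 ]
tin_mid 1 [0.4355 0.0765] yaw 155.1 err 0.057 [0.62]
```

The tin is seated. Now the stamp.

Call:
{"name": "apply_moves", "arguments": {
  "rows": [
    [0.571,0.392,-0.006,0,0,-0.25],
    [0.571,0.392,-0.006,0,0,-0.25],
    [0.571,0.392,-0.006,0,0,-0.25],
    [0.571,0.392,-0.006,0,0,-0.25]
  ],
  "claw": 0.75
}}

```text
clock: 17.3
tcp_pos: [0.5239, -0.0783, 0.157]
orientation: [3.139, -0.079, -0.004]
contact_force: [-0.2, 0.4, -0.7]
grip_width: 0.0641
gripper_force: 0.0
```

Call:
{"name": "apply_moves", "arguments": {
  "rows": [
    [0.378,0.581,-0.006,0,0,-0.25],
    [0.378,0.581,-0.006,0,0,-0.25],
    [0.378,0.581,-0.006,0,0,-0.25],
    [0.378,0.581,-0.006,0,0,-0.25],
    [0.378,0.581,-0.006,0,0,-0.25]
  ]
}}

```text
clock: 17.92
tcp_pos: [0.6107, -0.2202, 0.1588]
orientation: [-3.091, -0.548, 0.004]
contact_force: [0.2, 0.1, 0.5]
grip_width: 0.0641
gripper_force: 0.0
```

Call:
{"name": "apply_moves", "arguments": {
  "rows": [
    [0,0,0.15,0,0,0],
    [0,0,0.3,0,0,0],
    [0,0,0.45,0,0,0],
    [0,0,0.496,0,0,0],
    [0,0,0.496,0,0,0]
  ]
}}

```text
clock: 18.55
tcp_pos: [0.6113, -0.2207, 0.0363]
orientation: [-3.092, -0.549, 0.002]
contact_force: [0.5, 0.5, -0.4]
grip_width: 0.0644
gripper_force: 0.0
```

```bash
python3 - <<'E'
from plan import *
plan([(.611,-.2225,.036,20)])
f=r.grab_frame("side"); cv2.imwrite("pics/s7c.png",cv2.resize(f["pixels"][100:200,310:430,::-1],None,fx=5,fy=5))
E
```

```text
t 18.55 p [ 0.6113 -0.2207  0.0363] psi 20.1 w 0.0644 F [ 0.5  0.5 -0.4] j [ 0.4   0.67 -0.21  1.74  0.19  0.75 -1.12]
   1 rows [-0.004, 0.006, 0.001, -0.001, 0.001, 0.002] -> [ 0.611 -0.222  0.036]
```

View pics/s7c.png

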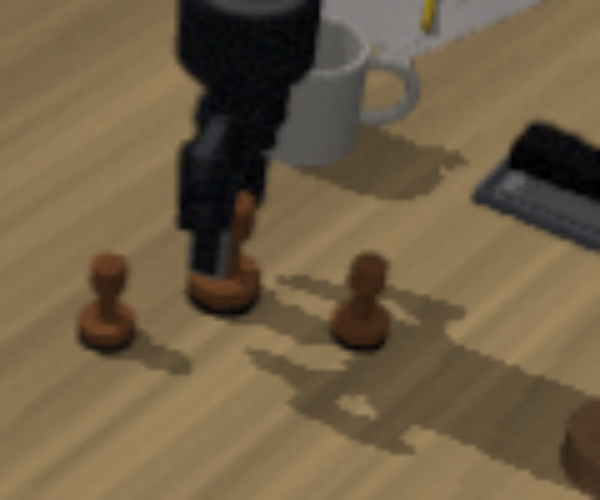

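The finger hides part of the stamp (crop 225,260), and the knob is between the fingers. Close and check the width.

Call:
{"name": "apply_moves", "arguments": {
  "rows": [
    [0,0.005,0,0,0,0],
    [0,0.005,0,0,0,0],
    [0,0.005,0,0,0,0],
    [0,0.005,0,0,0,0]
  ],
  "claw": 0,
  "newtons": 40
}}

```text
clock: 19.1
tcp_pos: [0.613, -0.2236, 0.0377]
orientation: [3.093, 0.547, 0.003]
contact_force: [-0.2, 0.7, 6.1]
grip_width: 0.0269
gripper_force: 39.1
```

Call:
{"name": "apply_moves", "arguments": {
  "rows": [
    [0,0,-0.1,0,0,0],
    [0,0,-0.25,0,0,0],
    [0,0,-0.4,0,0,0],
    [0,0,-0.5,0,0,0]
  ]
}}

```text
clock: 19.6
tcp_pos: [0.6124, -0.2236, 0.1634]
orientation: [3.093, 0.547, 0.002]
contact_force: [-0.2, 0.2, -0.6]
grip_width: 0.0268
gripper_force: 39.8
```

```bash
python3 - <<'E'
from plan import *
f=r.grab_frame("side"); cv2.imwrite("pics/s8c.png",cv2.resize(f["pixels"][60:180,310:430,::-1],None,fx=5,fy=5))
plan([(.623,.212,.16,20)])
E
```

```text
t 19.65 p [ 0.614  -0.224   0.1666] psi 20.0 w 0.0272 F [0.7 0.5 1.3] j [ 0.42  0.51 -0.23  1.66  0.14  0.98 -1.08]
   4 rows [0.316, -0.813, 0.012, 0.001, -0.002, 0.0] -> [ 0.618 -0.006  0.163]
   4 rows [0.315, -0.813, 0.012, 0.001, -0.002, 0.0] -> [0.623 0.212 0.16 ]
```

View pics/s8c.png

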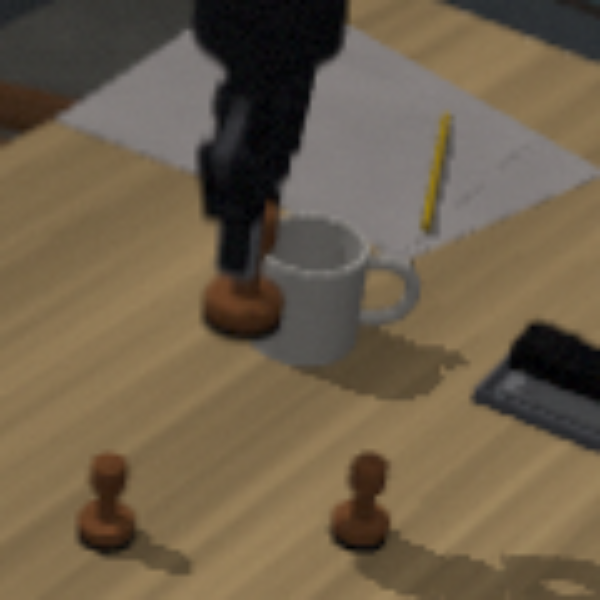

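The stamp is held upright (crop 240,300), clear of the mug. Carry it to the cup.

Call:
{"name": "apply_moves", "arguments": {
  "rows": [
    [0.15,-0.4,0.012,0,0,0],
    [0.316,-0.813,0.012,0,0,0],
    [0.316,-0.813,0.012,0,0,0],
    [0.316,-0.813,0.012,0,0,0],
    [0.316,-0.813,0.012,0,0,0]
  ]
}}

```text
clock: 20.27
tcp_pos: [0.616, -0.0011, 0.158]
orientation: [-3.09, -0.556, 0.001]
contact_force: [0.2, 0.4, -0.9]
grip_width: 0.0271
gripper_force: 39.8
```

Call:
{"name": "apply_moves", "arguments": {
  "rows": [
    [0.316,-0.813,0.012,0,0,0],
    [0.316,-0.813,0.012,0,0,0],
    [0.316,-0.813,0.012,0,0,0],
    [0.316,-0.813,0.012,0,0,0],
    [0.316,-0.813,0.012,0,0,0]
  ]
}}

```text
clock: 20.9
tcp_pos: [0.6204, 0.2152, 0.1549]
orientation: [-3.091, -0.553, 0.001]
contact_force: [0.3, -0.6, -0.7]
grip_width: 0.0269
gripper_force: 39.9
```

Call:
{"name": "apply_moves", "arguments": {
  "rows": [
    [0,0,0.15,0,0,0],
    [0,0,0.28,0,0,0],
    [0,0,0.38,0,0,0],
    [0,0,0.4,0,0,0],
    [0,0,0.4,0,0,0]
  ]
}}

```text
clock: 21.52
tcp_pos: [0.6216, 0.2111, 0.0558]
orientation: [3.093, 0.544, 0.0]
contact_force: [0.4, 0.7, -1.1]
grip_width: 0.0271
gripper_force: 39.9
```

```bash
python3 - <<'E'
from plan import *
f=r.grab_frame("side"); cv2.imwrite("pics/s9c.png",cv2.resize(f["pixels"][160:280,180:300,::-1],None,fx=5,fy=5))
plan([(.623,.212,.041,20)])
E
```

```text
t 21.57 p [0.622  0.2118 0.0565] psi 20.0 w 0.0272 F [0.2 0.2 0. ] j [-0.22  0.66 -0.28  1.71  0.24  0.8  -1.84]
   1 rows [0.004, 0.0, 0.062, 0.0, -0.001, -0.0] -> [0.623 0.212 0.041]
```

View pics/s9c.png

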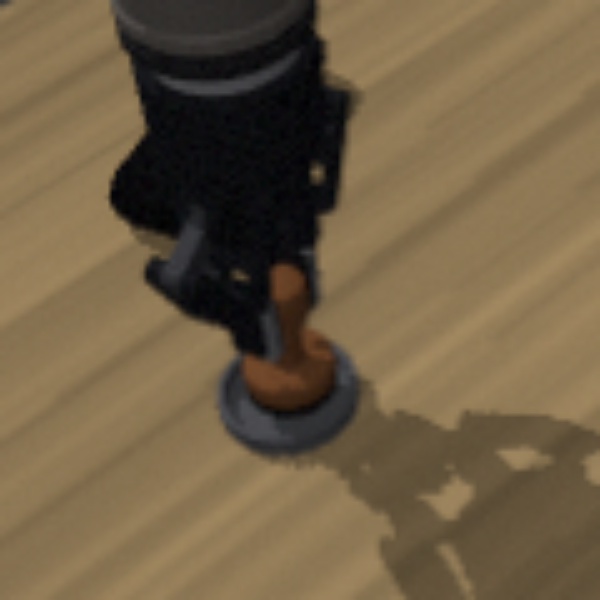

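The stamp is centred above the cup (cup about 288,398 in the crop, foot about 290,378). Lower and release it.

Call:
{"name": "apply_moves", "arguments": {
  "rows": [
    [0.004,0,0.03,0,0,0],
    [0.004,0,0.05,0,0,0],
    [0.004,0,0.06,0,0,0],
    [0.004,0,0.066,0,0,0],
    [0.004,0,0.066,0,0,0]
  ]
}}

```text
clock: 22.2
tcp_pos: [0.6225, 0.2134, 0.0407]
orientation: [3.094, 0.547, 0.002]
contact_force: [-3.3, -1.9, 10.0]
grip_width: 0.0271
gripper_force: 39.9
```

Contact is at the expected height, so I'll release and move to the large roll.

Call:
{"name": "apply_moves", "arguments": {
  "rows": [
    [0,0,0,0,0,0],
    [0,0,0,0,0,0],
    [0,0,0,0,0,0]
  ],
  "claw": 0.75
}}

```text
clock: 22.58
tcp_pos: [0.6219, 0.2129, 0.0388]
orientation: [3.093, 0.547, -0.0]
contact_force: [-0.4, 0.3, -0.3]
grip_width: 0.0641
gripper_force: 0.0
```

Call:
{"name": "apply_moves", "arguments": {
  "rows": [
    [0,0,-0.1,0,0,0],
    [0,0,-0.3,0,0,0],
    [0,0,-0.52,0,0,0],
    [0,0,-0.52,0,0,0],
    [0,0,-0.52,0,0,0]
  ]
}}

```text
clock: 23.2
tcp_pos: [0.6217, 0.2127, 0.1686]
orientation: [3.093, 0.547, -0.001]
contact_force: [-0.2, -0.1, -0.4]
grip_width: 0.064
gripper_force: 0.0
```

```bash
python3 - <<'E'
from plan import *
plan([(.5,.0,.17,60),(.3625,-.2545,.14,90),(.3625,-.2545,.001,90)])
from fit import *
fs=[r.grab_frame("top"),r.grab_frame("side")]
fit(fs[1:],"stamp_mid",(.623,.212),.003);fit(fs,"roll_small_mid",(.3914,.2613))
E
```

```text
t 23.2 p [0.6217 0.2127 0.1686] psi 20.1 w 0.064 F [-0.2 -0.1 -0.4] j [-0.2   0.53 -0.31  1.64  0.19  1.   -1.8 ]
   5 rows [-0.749, 0.632, -0.005, 0.0, 0.0, -0.444] -> [0.5  0.   0.17]
   5 rows [-1.157, 0.033, 0.12, -0.0, 0.0, -0.333] -> [ 0.362 -0.254  0.14 ]
   3 rows [-0.0, -0.0, 0.556, 0.0, 0.0, -0.0] -> [ 0.362 -0.254  0.001]
stamp_mid 1 [0.6224 0.2114] yaw 0.0 err 0.078 [0.82]
roll_small_mid 1 [0.392  0.2593] yaw 0.0 err 0.475 [0.81]
```

Call:
{"name": "apply_moves", "arguments": {
  "rows": [
    [-0.749,0.632,0,0,0,-0.444],
    [-0.749,0.632,0,0,0,-0.444],
    [-0.749,0.632,0,0,0,-0.444],
    [-0.749,0.632,0,0,0,-0.444],
    [-0.749,0.632,0,0,0,-0.444]
  ],
  "claw": 1
}}

```text
clock: 24.08
tcp_pos: [0.4977, -0.005, 0.1681]
orientation: [2.725, 1.562, -0.006]
contact_force: [-0.3, 0.3, 0.1]
grip_width: 0.0856
gripper_force: 0.0
```

```bash
python3 - <<'E'
from plan import *
plan([(.43,-.13,.15,75),(.3625,-.2545,.14,90),(.3625,-.2545,.001,90)])
E
```

```text
t 24.07 p [ 0.4977 -0.005   0.1681] psi 59.6 w 0.0856 F [-0.3  0.3  0.1] j [ 0.27  0.3  -0.46  2.01  0.18  0.87 -0.81]
   3 rows [-0.568, 0.019, 0.075, -0.001, 0.002, -0.171] -> [ 0.43 -0.13  0.15]
   3 rows [-0.551, -0.132, 0.04, -0.0, 0.0, -0.167] -> [ 0.362 -0.254  0.14 ]
   3 rows [-0.0, 0.0, 0.556, 0.0, -0.0, -0.0] -> [ 0.362 -0.254  0.001]
```

Call:
{"name": "apply_moves", "arguments": {
  "rows": [
    [-0.568,0.019,0.075,0,0,-0.171],
    [-0.568,0.019,0.075,0,0,-0.171],
    [-0.568,0.019,0.075,0,0,-0.171]
  ]
}}

```text
clock: 24.45
tcp_pos: [0.4315, -0.1274, 0.1494]
orientation: [-2.488, -1.917, 0.003]
contact_force: [0.8, 0.9, 0.1]
grip_width: 0.0854
gripper_force: 0.0
```

Call:
{"name": "apply_moves", "arguments": {
  "rows": [
    [-0.551,-0.132,0.04,0,0,-0.167],
    [-0.551,-0.132,0.04,0,0,-0.167],
    [-0.551,-0.132,0.04,0,0,-0.167],
    [-0.551,-0.132,0.04,0,0,-0.167],
    [-0.551,-0.132,0.04,0,0,-0.167]
  ]
}}

```text
clock: 25.08
tcp_pos: [0.3679, -0.2489, 0.1402]
orientation: [-2.211, -2.231, -0.001]
contact_force: [0.9, -0.7, -0.2]
grip_width: 0.0852
gripper_force: 0.0
```

Call:
{"name": "apply_moves", "arguments": {
  "rows": [
    [0,0,0.1,0,0,0],
    [0,0,0.25,0,0,0],
    [0,0,0.3,0,0,0],
    [0,0,0.3,0,0,0]
  ]
}}

```text
clock: 25.58
tcp_pos: [0.3672, -0.2489, 0.065]
orientation: [-2.21, -2.231, -0.0]
contact_force: [-0.3, -1.0, -0.1]
grip_width: 0.0855
gripper_force: 0.0
```

```bash
python3 - <<'E'
from plan import *
f=r.grab_frame("top"); cv2.imwrite("pics/a1c.png",cv2.resize(f["pixels"][220:320,330:450,::-1],None,fx=5,fy=5))
plan([(.3625,-.2545,.001,90)])
E
```

```text
t 25.62 p [ 0.3676 -0.2495  0.0657] psi 90.5 w 0.0853 F [-0.5  0.3  0.4] j [ 0.78  0.38 -0.38  2.21  0.25  0.59  0.22]
   2 rows [-0.02, -0.021, 0.259, 0.0, -0.0, 0.006] -> [ 0.362 -0.254  0.001]
```

View pics/a1c.png

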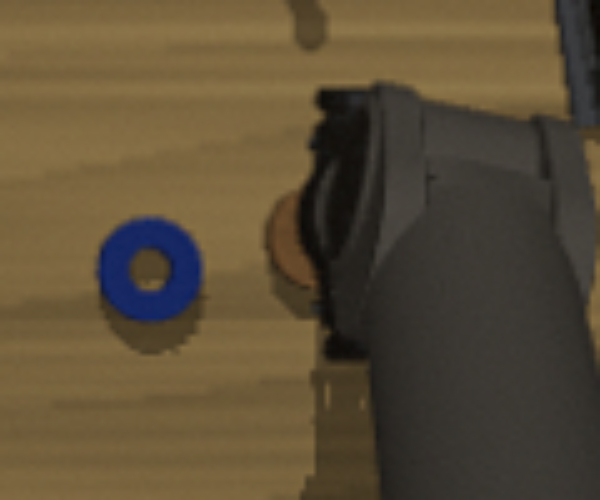

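The brown roll sits under the gripper, fingers fore and aft, with the blue roll well clear. Descend.

Call:
{"name": "apply_moves", "arguments": {
  "rows": [
    [-0.02,-0.021,0.1,0,0,0.006],
    [-0.02,-0.021,0.2,0,0,0.006],
    [-0.02,-0.021,0.256,0,0,0.006],
    [-0.02,-0.021,0.256,0,0,0.006],
    [-0.02,-0.021,0.256,0,0,0.006]
  ]
}}

```text
clock: 26.25
tcp_pos: [0.3624, -0.2553, 0.0021]
orientation: [2.222, 2.219, 0.001]
contact_force: [-0.0, -0.4, 0.0]
grip_width: 0.0853
gripper_force: 0.0
```

Call:
{"name": "apply_moves", "arguments": {
  "rows": [
    [0,0,0,0,0,0],
    [0,0,0,0,0,0],
    [0,0,0,0,0,0],
    [0,0,0,0,0,0]
  ],
  "claw": 0,
  "newtons": 50
}}

```text
clock: 26.75
tcp_pos: [0.362, -0.2554, 0.0026]
orientation: [2.223, 2.218, -0.0]
contact_force: [-3.4, 1.3, 15.1]
grip_width: 0.0609
gripper_force: 50.5
```

Call:
{"name": "apply_moves", "arguments": {
  "rows": [
    [0,0,-0.1,0,0,0],
    [0,0,-0.3,0,0,0],
    [0,0,-0.5,0,0,0],
    [0,0,-0.6,0,0,0],
    [0,0,-0.6,0,0,0]
  ]
}}

```text
clock: 27.38
tcp_pos: [0.3626, -0.2559, 0.1534]
orientation: [2.221, 2.215, 0.001]
contact_force: [0.2, -0.5, -1.2]
grip_width: 0.0604
gripper_force: 54.9
```

```bash
python3 - <<'E'
from plan import *
plan([(.44,-.1,.15,90),(.49,.1,.15,90),(.5085,.30,.15,90),(.5085,.4245,.12,90)])
f=r.grab_frame("side"); cv2.imwrite("pics/s10c.png",cv2.resize(f["pixels"][120:240,370:490,::-1],None,fx=5,fy=5))
E
```

```text
t 27.38 p [ 0.3626 -0.2559  0.1534] psi 89.9 w 0.0604 F [ 0.2 -0.5 -1.2] j [ 0.87  0.23 -0.45  2.14  0.14  0.79  0.33]
   3 rows [0.624, 0.308, 0.013, 0.002, 0.002, -0.001] -> [ 0.44 -0.1   0.15]
   4 rows [0.8, 0.2, -0.0, 0.0, -0.0, -0.0] -> [0.49 0.1  0.15]
   4 rows [0.8, 0.074, -0.0, -0.0, 0.0, 0.0] -> [0.508 0.3   0.15 ]
   3 rows [0.498, -0.0, 0.12, 0.0, 0.0, 0.0] -> [0.508 0.424 0.12 ]
```

View pics/s10c.png

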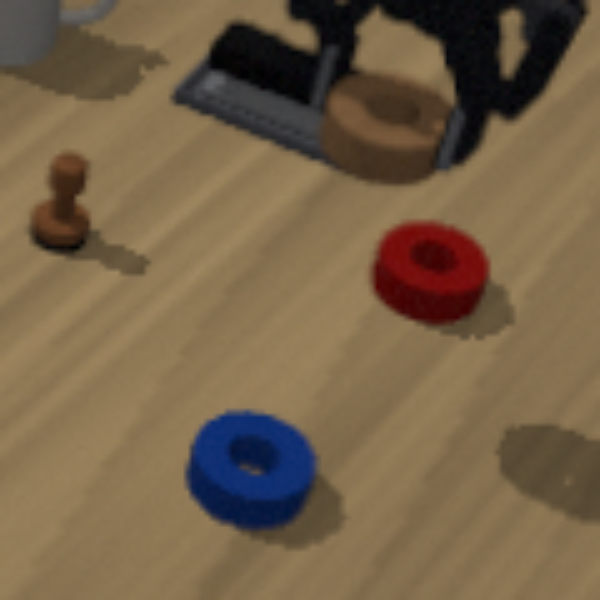

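The brown roll is held flat between the fingers (crop 390,125), with blue and red untouched. Carry it over the spindle, and check its place in hand numerically.

Call:
{"name": "apply_moves", "arguments": {
  "rows": [
    [0.4,0.2,0.013,0,0,0],
    [0.624,0.308,0.013,0,0,0],
    [0.624,0.308,0.013,0,0,0],
    [0.624,0.308,0.013,0,0,0]
  ]
}}

```text
clock: 27.92
tcp_pos: [0.4396, -0.095, 0.147]
orientation: [-2.213, -2.226, -0.002]
contact_force: [0.3, 0.0, -1.0]
grip_width: 0.0608
gripper_force: 54.8
```

Call:
{"name": "apply_moves", "arguments": {
  "rows": [
    [0.8,0.2,0,0,0,0],
    [0.8,0.2,0,0,0,0],
    [0.8,0.2,0,0,0,0],
    [0.8,0.2,0,0,0,0]
  ]
}}

```text
clock: 28.42
tcp_pos: [0.4889, 0.1042, 0.1471]
orientation: [-2.217, -2.223, -0.0]
contact_force: [0.6, -0.8, -1.3]
grip_width: 0.0607
gripper_force: 54.8
```

Call:
{"name": "apply_moves", "arguments": {
  "rows": [
    [0.8,0.074,0,0,0,0],
    [0.8,0.074,0,0,0,0],
    [0.8,0.074,0,0,0,0],
    [0.8,0.074,0,0,0,0]
  ]
}}

```text
clock: 28.92
tcp_pos: [0.5066, 0.3047, 0.1468]
orientation: [-2.216, -2.223, 0.0]
contact_force: [-1.5, -1.1, -1.2]
grip_width: 0.0607
gripper_force: 54.8
```

Call:
{"name": "apply_moves", "arguments": {
  "rows": [
    [0.3,0,0.06,0,0,0],
    [0.498,0,0.12,0,0,0],
    [0.498,0,0.12,0,0,0],
    [0.498,0,0.12,0,0,0],
    [0.498,0,0.12,0,0,0]
  ]
}}

```text
clock: 29.55
tcp_pos: [0.5096, 0.4224, 0.1176]
orientation: [2.225, 2.215, -0.002]
contact_force: [-0.6, -0.4, -1.2]
grip_width: 0.0606
gripper_force: 54.8
```

```bash
python3 - <<'E'
from plan import *
plan([(.5085,.4245,.07,90),(.5085,.4245,.009,90)])
from fit import *
z=r.get_obs()["tcp_pos"][2]-.0026
f=r.grab_frame("side");fit([f],"roll_big_mid",(.5085,.4245),z)
for o in r.outline_of(f,"roll_big_mid"): print(o["conf"],o["rect"])
print(proj(f,[[.5085,.4245,.054],[.5085,.4245,z],[.5085,.4245,z+.024]]))
save(f,"s11.png")
E
```

```text
t 29.55 p [0.5096 0.4224 0.1176] psi 89.7 w 0.0606 F [-0.6 -0.4 -1.2] j [-0.38  0.64 -0.58  1.65  0.41  0.97 -1.11]
   1 rows [0.009, -0.004, 0.19, 0.0, 0.001, -0.003] -> [0.508 0.424 0.07 ]
   2 rows [0.0, 0.0, 0.244, -0.0, -0.0, -0.0] -> [0.508 0.424 0.009]
roll_big_mid 1 [0.5125 0.4231] yaw 0.0 err 1.999 [0.73]
0.74 [404.8, 197.4, 27.0, 30.5]
0.73 [160.4, 287.6, 25.5, 27.8]
0.66 [442.6, 165.6, 24.9, 17.0]
[[187.84818723 318.05351805]
 [180.45909142 301.72912713]
 [177.30993118 294.73779885]]
```

```bash
python3 - <<'E'
from plan import *
from fit import *
z=r.get_obs()["tcp_pos"][2]-.0026
f=r.grab_frame("side"); p=r.get_obs()["tcp_pos"]; print(p)
m=render(f,M["roll_big_mid"],[p[0],p[1],0],z); ys,xs=np.where(m>.5); print("model",xs.min(),xs.max(),ys.min(),ys.max(),m.sum())
for o in r.outline_of(f,"roll_big_mid"):
    ys,xs=np.where(o["pixels"])
    if xs.mean()<250: print(o["conf"],xs.min(),xs.max(),ys.min(),ys.max(),len(xs)); k=o["pixels"]
# column/row extents of brown material
c=f["pixels"][270:330,150:215].astype(int); 
for row in range(10,50,4): print(270+row," ".join("%d/%d"%(a[0],a[0]-a[2]) for a in c[row,::4]))
E
```

```text
[0.5091152  0.423928   0.11842462]
model 160 197 279 316 1112.3921568627452
0.66 160 183 286 315 359
280 55/35 112/45 117/41 13/0 16/-2 13/-1 12/-3 35/-5 35/-3 11/-1 137/56 138/57 150/61 157/63 148/60 154/62 140/57
284 92/40 146/59 130/52 10/-1 13/-1 13/0 13/-3 31/-3 35/-4 30/-5 17/-4 50/17 153/61 151/63 152/61 140/56 145/58
288 129/51 130/53 132/54 109/44 71/34 12/-5 48/18 11/-6 29/-4 36/-4 34/-3 9/-5 151/61 144/60 143/58 148/59 151/61
292 133/55 132/55 133/55 127/62 123/61 14/-3 15/-4 14/-4 16/-3 21/-5 21/-4 7/-4 124/50 142/58 149/59 151/61 147/60
296 133/54 134/53 140/59 122/61 123/62 60/31 22/6 11/1 5/-7 11/-3 17/1 12/2 51/18 149/61 150/60 144/58 142/57
300 135/56 144/57 143/57 127/64 117/59 117/59 144/61 43/17 13/-2 11/2 11/-3 16/-4 11/-2 151/61 143/57 143/56 148/60
304 147/59 134/55 136/55 119/60 127/63 124/61 128/64 122/59 11/0 12/-1 13/0 13/-3 150/60 142/59 143/57 151/62 158/63
308 135/54 137/56 142/58 143/59 94/49 128/64 126/63 112/56 66/8 11/-1 10/1 22/6 142/57 143/59 156/62 158/64 146/60
312 137/56 143/57 155/62 147/60 98/45 73/38 73/39 72/36 66/35 51/-3 33/-5 79/-4 79/-5 97/14 153/60 142/57 137/55
316 145/60 154/61 147/60 150/61 139/56 140/57 139/58 139/56 98/12 80/-5 72/-5 81/-5 79/-4 78/-5 79/-4 122/43 148/59
```

The visible left and bottom edges match the model (160/160, 316/315), so the roll is centred in the hand. Lower it onto the post.

Call:
{"name": "apply_moves", "arguments": {
  "rows": [
    [0,0,0.1,0,0,0],
    [0,0,0.18,0,0,0],
    [0,0,0.25,0,0,0],
    [0,0,0.32,0,0,0],
    [0,0,0.36,0,0,0]
  ]
}}

```text
clock: 30.42
tcp_pos: [0.508, 0.4248, 0.0266]
orientation: [-2.223, -2.22, 0.002]
contact_force: [-1.2, 0.7, -1.2]
grip_width: 0.0607
gripper_force: 54.8
```

Call:
{"name": "apply_moves", "arguments": {
  "rows": [
    [0,0,0.05,0,0,0],
    [0,0,0.072,0,0,0],
    [0,0,0.08,0,0,0],
    [0,0,0.08,0,0,0]
  ]
}}

```text
clock: 30.92
tcp_pos: [0.5083, 0.4252, 0.0088]
orientation: [2.223, 2.219, 0.0]
contact_force: [-2.1, -2.4, 4.2]
grip_width: 0.0606
gripper_force: 55.3
```

Call:
{"name": "apply_moves", "arguments": {
  "rows": [
    [0,0,0,0,0,0],
    [0,0,0,0,0,0],
    [0,0,0,0,0,0]
  ],
  "claw": 1
}}

```text
clock: 31.3
tcp_pos: [0.5085, 0.4253, 0.0081]
orientation: [-2.223, -2.219, -0.0]
contact_force: [-0.0, -0.7, -0.1]
grip_width: 0.0856
gripper_force: 0.0
```

Call:
{"name": "apply_moves", "arguments": {
  "rows": [
    [0,0,-0.1,0,0,0],
    [0,0,-0.3,0,0,0],
    [0,0,-0.5,0,0,0],
    [0,0,-0.56,0,0,0],
    [0,0,-0.56,0,0,0]
  ]
}}

```text
clock: 31.92
tcp_pos: [0.5087, 0.4254, 0.1488]
orientation: [2.223, 2.219, 0.003]
contact_force: [-0.6, -0.2, -0.8]
grip_width: 0.0855
gripper_force: 0.0
```

```bash
python3 - <<'E'
from plan import *
plan([(.392,.260,.12,90),(.392,.260,.001,90)])
from fit import *
f=r.grab_frame("side");fit([f],"roll_big_mid",(.5085,.4245),.006)
f=r.grab_frame("side")
for o in r.outline_of(f,"roll_small_mid"):
    ys,xs=np.where(o["pixels"]); print(o["conf"],xs.min(),xs.max(),ys.min(),ys.max(),len(xs))
# white-pixel mask for the small roll
M["w"]=M["roll_small_mid"]; px=f["pixels"].astype(int)
w=((px.max(2)-px.min(2)<30)&(px[:,:,0]>70)); w[:280]=0; w[:,:260]=0; w[345:]=0; w[:,330:]=0
w=np.uint8(w); cn=cv2.findContours(w,cv2.RETR_EXTERNAL,cv2.CHAIN_APPROX_NONE)[0]; c=max(cn,key=cv2.contourArea); k=np.zeros_like(w); cv2.drawContours(k,[c],-1,1,-1)
ys,xs=np.where(k); print("white",xs.min(),xs.max(),ys.min(),ys.max(),k.sum())
g=minimize(lambda p:np.abs(render(f,M["w"],[*p,0])-k).sum()/k.sum(),(.392,.26),method="Nelder-Mead",options=dict(initial_simplex=[(.392,.26),(.402,.26),(.392,.27)])); print(g.x,g.fun)
E
```

```text
t 31.93 p [0.5087 0.4254 0.1488] psi 89.9 w 0.0855 F [-0.6 -0.2 -0.8] j [-0.37  0.61 -0.6   1.63  0.39  1.02 -1.1 ]
   4 rows [-0.663, -0.466, 0.114, 0.001, -0.001, -0.001] -> [0.392 0.26  0.12 ]
   2 rows [-0.0, -0.0, 0.476, 0.0, -0.0, -0.0] -> [0.392 0.26  0.001]
roll_big_mid 1 [0.51  0.426] yaw 0.0 err 0.185 [0.59]
0.87 282 302 301 322 304
0.34 175 207 311 343 721
white 281 302 301 323 406
[0.39202228 0.26075943] 0.06564280884767701
```

Call:
{"name": "apply_moves", "arguments": {
  "rows": [
    [-0.663,-0.462,0.114,0,0,0],
    [-0.663,-0.462,0.114,0,0,0],
    [-0.663,-0.462,0.114,0,0,0],
    [-0.663,-0.462,0.114,0,0,0],
    [-0.663,-0.462,0.114,0,0,0]
  ]
}}

```text
clock: 32.75
tcp_pos: [0.3922, 0.2588, 0.119]
orientation: [2.224, 2.219, -0.002]
contact_force: [-0.7, 0.7, 0.3]
grip_width: 0.0855
gripper_force: 0.0
```

Call:
{"name": "apply_moves", "arguments": {
  "rows": [
    [0,0,0.15,0,0,0],
    [0,0,0.3,0,0,0],
    [0,0,0.42,0,0,0],
    [0,0,0.472,0,0,0],
    [0,0,0.472,0,0,0]
  ]
}}

```text
clock: 33.38
tcp_pos: [0.3927, 0.2607, 0.0011]
orientation: [-2.222, -2.22, 0.001]
contact_force: [-0.5, -0.0, -0.6]
grip_width: 0.0856
gripper_force: 0.0
```

```bash
python3 - <<'E'
from plan import *
plan([(.392,.2605,.001,90)])
E
```

```text
t 33.38 p [0.3927 0.2607 0.0011] psi 89.9 w 0.0856 F [-0.5 -0.  -0.6] j [-0.3   0.57 -0.51  2.16  0.54  0.54 -1.22]
   1 rows [-0.001, -0.003, 0.0, -0.001, -0.0, -0.001] -> [0.392 0.26  0.001]
```

Call:
{"name": "apply_moves", "arguments": {
  "rows": [
    [0,0,0,0,0,0],
    [0,0,0,0,0,0],
    [0,0,0,0,0,0],
    [0,0,0,0,0,0]
  ],
  "claw": 0,
  "newtons": 40
}}

```text
clock: 33.88
tcp_pos: [0.3932, 0.26, 0.0027]
orientation: [2.223, 2.219, 0.003]
contact_force: [-0.7, -1.5, 7.7]
grip_width: 0.0433
gripper_force: 39.9
```

Call:
{"name": "apply_moves", "arguments": {
  "rows": [
    [0,0,-0.1,0,0,0],
    [0,0,-0.3,0,0,0],
    [0,0,-0.5,0,0,0],
    [0,0,-0.58,0,0,0],
    [0,0,-0.58,0,0,0]
  ]
}}

```text
clock: 34.5
tcp_pos: [0.3937, 0.2601, 0.1484]
orientation: [2.223, 2.217, 0.006]
contact_force: [-0.2, 0.1, -0.5]
grip_width: 0.0435
gripper_force: 41.5
```

```bash
python3 - <<'E'
from plan import *
plan([(.509,.425,.14,90)])
E
```

```text
t 34.5 p [0.3937 0.2601 0.1484] psi 89.9 w 0.0435 F [-0.2  0.1 -0.5] j [-0.12  0.33 -0.7   2.07  0.29  0.83 -0.99]
   4 rows [0.661, 0.46, 0.037, 0.003, -0.001, -0.002] -> [0.509 0.425 0.14 ]
```

Call:
{"name": "apply_moves", "arguments": {
  "rows": [
    [0.3,0.21,0.037,0,0,0],
    [0.661,0.46,0.037,0,0,0],
    [0.661,0.46,0.037,0,0,0],
    [0.661,0.46,0.037,0,0,0],
    [0.661,0.46,0.037,0,0,0]
  ]
}}

```text
clock: 35.12
tcp_pos: [0.507, 0.4246, 0.1355]
orientation: [-2.222, -2.22, 0.004]
contact_force: [0.7, -1.0, -0.2]
grip_width: 0.0434
gripper_force: 41.5
```

Call:
{"name": "apply_moves", "arguments": {
  "rows": [
    [0,0,0.1,0,0,0],
    [0,0,0.16,0,0,0],
    [0,0,0.16,0,0,0],
    [0,0,0.16,0,0,0]
  ]
}}

```text
clock: 35.62
tcp_pos: [0.5079, 0.4246, 0.098]
orientation: [2.223, 2.219, 0.001]
contact_force: [0.1, -0.3, -0.6]
grip_width: 0.0437
gripper_force: 41.5
```

```bash
python3 - <<'E'
from plan import *
from fit import *
plan([(.509,.425,.034,90)])
f=r.grab_frame("side"); p=r.get_obs()["tcp_pos"]; cv2.imwrite("pics/s12c.png",cv2.resize(f["pixels"][250:350,130:250,::-1],None,fx=6,fy=6))
m=render(f,M["roll_small_mid"],[p[0],p[1],0],p[2]-.0027); ys,xs=np.where(m>.5); print("model",xs.min(),xs.max(),ys.min(),ys.max())
E
```

```text
t 35.62 p [0.5079 0.4246 0.098 ] psi 89.9 w 0.0437 F [ 0.1 -0.3 -0.6] j [-0.37  0.67 -0.6   1.66  0.45  0.95 -1.14]
   2 rows [0.002, 0.004, 0.256, 0.0, -0.0, -0.001] -> [0.509 0.425 0.034]
model 169 195 293 318
```

View pics/s12c.png

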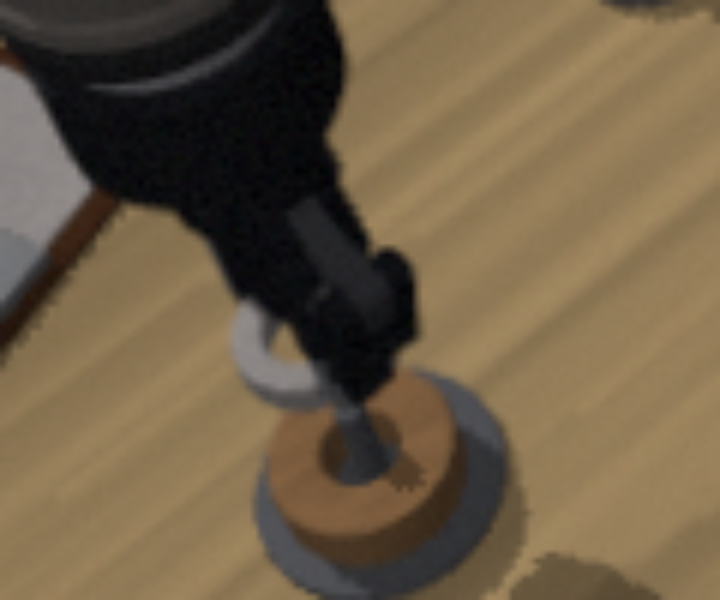

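The large roll is seated around the post. The small roll is held flat just above it, its left edge at about 168.5 and bottom at 318, matching the model. Lower it.

Call:
{"name": "apply_moves", "arguments": {
  "rows": [
    [0.002,0.002,0.08,0,0,0],
    [0.002,0.002,0.15,0,0,0],
    [0.002,0.002,0.21,0,0,0],
    [0.002,0.002,0.24,0,0,0],
    [0.002,0.002,0.24,0,0,0]
  ]
}}

```text
clock: 36.3
tcp_pos: [0.508, 0.425, 0.0365]
orientation: [-2.223, -2.219, 0.002]
contact_force: [0.8, -0.0, 0.3]
grip_width: 0.0431
gripper_force: 41.5
```

Call:
{"name": "apply_moves", "arguments": {
  "rows": [
    [0,0,0.012,0,0,0],
    [0,0,0.022,0,0,0],
    [0,0,0.022,0,0,0]
  ]
}}

```text
clock: 36.67
tcp_pos: [0.5087, 0.4256, 0.0329]
orientation: [2.223, 2.219, 0.002]
contact_force: [-1.8, -1.0, 5.2]
grip_width: 0.0432
gripper_force: 42.0
```

Seated at the expected height. Release, rise and check everything.

Call:
{"name": "apply_moves", "arguments": {
  "rows": [
    [0,0,0,0,0,0],
    [0,0,0,0,0,0],
    [0,0,0,0,0,0]
  ],
  "claw": 1
}}

```text
clock: 37.05
tcp_pos: [0.5083, 0.4251, 0.0317]
orientation: [2.223, 2.219, -0.0]
contact_force: [-0.0, 0.0, 0.1]
grip_width: 0.0855
gripper_force: 0.0
```

Call:
{"name": "apply_moves", "arguments": {
  "rows": [
    [0,0,-0.1,0,0,0],
    [0,0,-0.3,0,0,0],
    [0,0,-0.5,0,0,0],
    [0,0,-0.7,0,0,0],
    [0,0,-0.7,0,0,0]
  ]
}}

```text
clock: 37.67
tcp_pos: [0.5098, 0.4275, 0.2118]
orientation: [2.223, 2.219, 0.013]
contact_force: [0.2, 0.8, 0.8]
grip_width: 0.0856
gripper_force: 0.0
```

```bash
python3 - <<'E'
from plan import *
from fit import *
plan([])
fs=[r.grab_frame("top"),r.grab_frame("side")]
for t,xy,z in(("stapler_mid",(.492,-.436),.003),("tin_mid",(.4355,.076),.003),("stamp_mid",(.623,.212),.003),("roll_big_mid",(.509,.425),.006),("roll_small_mid",(.509,.425),.030)): fit(fs[1:],t,xy,z)
a=cv2.imread("pics/side0.png")[:,:,::-1].astype(int); d=np.abs(a-fs[1]["pixels"]).sum(2)
for n,(x0,y0,x1,y1) in dict(case=(195,155,250,212),mug=(350,95,400,135)).items(): print(n,(d[y0:y1,x0:x1]>60).sum())
E
```

```text
t 37.67 p [0.5098 0.4275 0.2118] psi 89.9 w 0.0856 F [0.2 0.8 0.8] j [-0.34  0.56 -0.65  1.57  0.37  1.13 -1.08]
stapler_mid 1 [ 0.4977 -0.4425] yaw 4.7 err 0.183 [0.95]
tin_mid none
stamp_mid 1 [0.6229 0.2122] yaw 0.0 err 0.08 [0.57]
roll_big_mid 1 [0.5079 0.4259] yaw 0.0 err 1.114 [0.94]
roll_small_mid 1 [0.5124 0.4254] yaw 0.0 err 0.698 [0.53]
case 0
mug 0
```

```bash
python3 - <<'E'
from fit import *
f=r.grab_frame("side"); px=f["pixels"].astype(int)
w=np.uint8((px.max(2)-px.min(2)<30)&(px[:,:,0]>90)); w[:300]=0; w[:,:165]=0; w[350:]=0; w[:,215:]=0
c=max(cv2.findContours(w,cv2.RETR_EXTERNAL,cv2.CHAIN_APPROX_NONE)[0],key=cv2.contourArea); print("white",cv2.boundingRect(c))
m=render(f,M["roll_small_mid"],[.509,.425,0],.030); print("model",cv2.boundingRect(np.uint8(m>.5)))
for o in r.outline_of(f,"tin_mid")[:2]: print(o["conf"],o["rect"])
print(cv2.boundingRect(np.uint8(render(f,M["tin_mid"],[.4355,.0765,np.radians(155)],.003)>.5)))
E
```

```text
white (176, 311, 24, 23)
model (177, 310, 26, 26)
0.83 [318.7, 228.3, 37.3, 36.7]
(315, 227, 39, 41)
```

```bash
python3 -c "
from bench import r
print(r.hand_in())"
```

```text
the job is handed in; nothing more can be done
None
```

I handed the job in at about 38 s. My final camera checks put the tin, stamp and both rolls in their holders; for the stapler I relied on the contact force and a picture taken after release, since its last camera fit was rougher. The spectacle case and mug look unmoved, and no verdict came back.

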